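Hold the ticket clip open over the price board

ROBOT

A 6-joint arm with a two-finger parallel gripper is mounted at the origin on the work surface. World frame = base frame: x ahead of the robot, y to its left, z up, the work surface at z = 0. Lengths are in mm, angles in rad, forces in N, time in s.
With the tool pointing down it reaches from about 150 to 775 mm from the base axis. Payload 6.1 kg.
Tool frame: the origin (TCP) lies midway between the tips of the shut fingers; the grasp point (between the pads) lies 19 mm behind it; z points along the fingers, y is the line along which they close (so a half turn about z gives the same grasp; the last joint's range is limited). The gripper opens to 85 mm and grips with 20 to 120 N. Pads are 22 mm wide; open, the fingers measure 114 mm over their backs; the gripper's body (76 mm by 85 mm) begins 54 mm behind the grasp point. The pads swing forward as they close: fully open they stand 13 mm farther back than shut.
Start: joints at [-1.314, 0.126, -0.04, 1.405, 0, 1.571], TCP at [133.337, -507.769, 231.295] pointing down, gripper open.
Joint ranges: [-2.72, 2.72], [-0.95, 1.95], [-1.27, 1.35], [-1.78, 2.02], [-1.46, 1.47], [-3.14, 3.14]. Speed limits (rad/s): [2.39, 2.39, 3.01, 3.14, 3.14, 3.14].

INTERFACE

Orientations are given as a rotation vector (axis times angle).
In Python, from plant import bot gives the robot as it stands. The module is installed in compiled form; this text tells all that it offers.
- The arm moves only by the tool carry_out, never from a script. Its argument "steps" is a list of rows, each an object with "delta_pos": the shift along the tool's x, y, z normalised to -1 to 1, where 1 is 0.03 m, a list of three; "rotation": the turn, a rotation vector about the tool's x, y, z normalised to -1 to 1, where 1 is 60 degrees, a list of three. In form: [{"delta_pos": [dx, dy, dz], "rotation": [wx, wy, wz]}, ...]. A call has 1 to 8 rows; each row shifts and turns the commanded pose from where the row before left it, along the tool's axes as they then stand; what a row does not reach is not made up. A row lasts 1/10 s, in which the tool goes at most 50 mm and 8.59 degrees, less where a joint would pass 70% of its speed; a pose out of reach is approached as far as the arm can. A call with a number of a shift or a turn outside -1 to 1 is refused whole. A call with a gripper value outside its range is refused whole. "claw" is the gripper command: -1 is fully open, 1 is shut, values between are in proportion, set as the call begins (left out, the last holds). The fingers move at their own pace and stop on an object; "newtons" is the grip in N (left out, the last holds). Time passes only in rows, so rows that do not move let the fingers close. It gives the time, the measured TCP pose, the force, the opening and the grip force at its end, in the units of the state.
- bot.observe(): the state, without advancing time (a new reading comes with each control period).
- bot.grab_frame(name): name is "side" or "top"; returns a dict with "frame" (480x640x3 uint8, red, green, blue), "fx", "fy", "cx", "cy" (pixels), "R" (3x3) and "t" (3): a world point X has camera coordinates R X + t. Camera axes: x right, y down, z forward; pixel columns grow to the right and rows downward; lengths in mm; the calibration is good to about 2 mm. A picture is of the moment at which its call begins. There is no depth.
- bot.finish_job(): hands the job in; it is judged then, once.
Trained networks look in a picture, given as the dict that the camera call returned (one of the last four; its "shot" number tells which), for a name from the list of things; names that differ only in an ending like _2 or _b are one class to them, and where a whole thing is asked for, a point or a joint stands for the part that bears it (a point fixed in the world has none). Each returns a list of dicts, best first, with "conf" (0 to 1); they miss things now and then, are a little off and sometimes report something else, mostly with a low value. They report only what shows in the picture. A call takes as long as a camera call.
- bot.search_frame(picture, target): "extent" ([left, top, width, height] in pixels, round what is visible of it).
The state is a dict: "time_s": time; "q": joint angles; "dq": joint speeds; "effort": joint torques, N m; "tool_pos": TCP position; "ee_rot": TCP orientation; "wrist_force": force on the tool from outside, world axes, zero at the start; "wrist_torque": the same for the moment, N m; "gripper_width": finger opening in mm; "finger_force": force on a finger pad.
Only numpy, scipy, OpenCV 4.12 (cv2) and the standard library are available. Lean on these libraries where they do the work, as an engineer would, in place of code of your own. Each camera call takes 0.05 s, during which the arm holds its last target. There are 200 camera calls.

TASK

I want to slip a new price ticket onto the price board: first clear away the dark bottle that stands right against the middle of the board and stand it upright in the shallow white tray. Then take the spring clip off its rest by squeezing its tails, bring it to the board and hold it wide open around the middle of the board's top edge, one jaw on each side reaching about 2 cm down and neither the jaws nor the hinge touching the board. Finish like that, still holding the clip open, for me to slide the ticket in; leave all the other goods where they stand.

Things in the scene. Friction and masses are not known exactly. Their poses are not given: they have to be found in the camera images.
- board: Price board, fixed: white upright board, 4 mm thick (own x), 130 mm wide (own y), straight top edge 110 mm above the counter; under each end a dark steel foot, 70 mm along x, 12 mm wide, 8 mm high, at y = +57 and -57 mm. Origin on the counter under the middle of the board, z up, own -x is the face towards the robot; yaw up to 0.4 rad either way.
- bottle: Dark bottle in the way: body 52 mm in diameter up to 93 mm height, neck 21 mm in diameter from 116 to 134 mm, white cap 25 mm in diameter from 134 to 150 mm (top); 0.15 to 0.3 kg. Stands on the counter on the board's -x side, 3 to 7 mm from its face, near its middle. Origin at the centre of its underside, z up.
- tray: Shallow white plastic tray, fixed: 130 mm (own x) by 180 mm (own y), rim 16 mm high, walls and floor 5 mm thick. A jar stands in its -y half (about y = -50 mm); the +y half is free: its middle is y = +40 mm. Origin at the centre of the underside, z up.
- rest: Clip rest, fixed: an upright dark steel plate 4 mm thick (own x), 80 mm wide (own y), top edge 90 mm above the counter, on a wooden foot 90 x 90 x 14 mm. The clip sits on its top edge. Origin on the counter under the middle of the plate, z up. Rest and tray may trade places (left and right).
- clip: Steel spring clip, 60 g: two mirror-image halves on a hinge, jaws down, tails up. Origin on the hinge axis (own y); the frame belongs to the -x half. Starts shut on the rest's top edge, its axle (dia 10, 40 long) sitting on the edge: origin 95 mm above the counter. Jaws 40 mm wide (y), ending 40 mm below the axis in inward lips 6 mm high, outer faces 11 mm from the middle plane at the start.
- tails (a point): Point between the clip's tails, 30 mm from the hinge axis, moving with the -x half: pinch the tails here along the clip's x. Tails: plates 34 mm wide (y), 6 to 50 mm from the axis, splayed at the start (50 mm over the outer faces at the top); squeezed fully they are parallel, 26 mm over the faces. Per finger the spring takes 5 N at the start, 9 N fully open; 20 to 30 N holds it firmly at its stop.
- lever (a joint): How far the clip is open, rad: the angle between its halves. 0 when it grips a 4 mm plate (as at the start), -0.1 shut on nothing, 0.5 fully squeezed (stop), when the jaw lips are about 22 mm apart. The spring closes it.
- jaw_a (a point): Middle of the inner face of one jaw's lip (the clip's -x half), 3 mm above the jaw's lower end.
- jaw_b (a point): The same point on the other jaw (the +x half).
- jar: Bystander: small glass jar, 56 mm in diameter, 75 mm high, standing in the tray. Origin under its centre.
- pill_bottle: Bystander: white bottle, 40 mm in diameter, 80 mm high, beside the board. Origin under its centre.
- syrup: Bystander: small dark bottle, 48 mm in diameter, 105 mm high, behind the board. Origin under its centre.
- carton: Bystander: carton 50 x 75 mm, 100 mm high, behind the board. Origin under its centre.
- tickets: Bystander: stack of blank tickets 50 x 80 mm, 12 mm high, in front of the robot. Origin under its centre.
- scoop: Bystander: a spoon, 150 mm long, lying behind and to the right of the board. Origin under its middle.
- cup: Bystander: grey cup, 64 mm in diameter, 75 mm high, behind the board. Origin under its centre.

How it is judged:
By the outcome, as a careful person would: the job done as asked, in the order asked, and still so for the second after the job is handed in, while the arm keeps its last pose, push and grip.
It also fails if it takes over 66 s, if anything falls off the work surface, if the arm or the gripper's body presses on something with over 40 N, if the wrist force passes 120 N, or if a joint passes its speed limit or range.

## Working session

There is one attempt and no reset: what is moved stays moved. The work goes in short steps, Python scripts to look and compute and a tool call to move; the robot and the scene stay as the last step left them, time stands still between calls to the robot, and variables do not carry over. Pictures are saved under pics/ and viewed, at most 10 in all, crops included, and the job is handed in when it is done.

Besides the shell and the picture viewer there is one more tool, called after ">>>" as name(argument=value, ...), one argument or row to a line, values as JSON. carry_out: Moves the arm, as the interface text tells. Scaled input: -1 to 1 covers 0.03 m each way for a shift and 60 degrees each way for a turn. Its arguments: {"type":"object","properties":{"steps":{"type":"array"},"claw":{"type":"number"},"newtons":{"type":"number"}},"required":["steps"]}

```bash
mkdir -p pics; python3 - <<'E'
from plant import bot
import cv2,pickle
s=bot.observe();print(s)
for n in("side","top"):
    p=bot.grab_frame(n);cv2.imwrite(f"pics/{n}0.png",p["frame"][:,:,::-1]);pickle.dump(p,open(f"{n}0.pkl","wb"))
    print(n,p["fx"],p["fy"],p["cx"],p["cy"],p["R"],p["t"])
    for k in["board","bottle","tray","rest","clip","jar","pill_bottle","syrup","carton","cup","tickets"]:
        print(k,[(d["extent"],round(d["conf"],2)) for d in bot.search_frame(p,k)[:2]])
print(bot.observe()["time_s"])
E
```

```text
{'time_s': 0.0, 'q': array([-1.31396084e+00,  1.26403841e-01, -4.06372071e-02,  1.40538758e+00,
       -1.32098260e-05,  1.57079719e+00]), 'dq': array([ 0.00020678,  0.00101165,  0.00090058, -0.00031967,  0.00143108,
       -0.00058135]), 'effort': array([-2.00243143e-03, -4.35909283e+01,  3.52927279e+01,  1.72273588e-02,
       -1.44987553e-04, -8.04918415e-06]), 'tool_pos': array([ 133.25229353, -507.38043316,  230.50259198]), 'ee_rot': array([-3.11412035e+00, -4.02119871e-01,  3.48760347e-04]), 'wrist_force': array([-0.22469044, -0.23207255,  0.21126174]), 'wrist_torque': array([ 0.04015064, -0.03121938, -0.00561453]), 'finger_force': 0.0, 'gripper_width': 85.3538227017018}
side 574.0328092620243 574.0328092620243 320.12590113998596 243.6777869039526 [[-0.96835164 -0.24895727 -0.01775909]
 [-0.18075248  0.74856741 -0.63794621]
 [ 0.17211522 -0.61454626 -0.76987612]] [ 579.65481132  183.09911511 1066.16165659]
board [([295.5, 235.6, 20.4, 58.1], 0.85)]
bottle [([312.5, 219.4, 23.5, 59.9], 0.64)]
tray [([276.1, 351.3, 112.2, 122.7], 0.72)]
rest [([370.4, 168.6, 41.2, 40.7], 0.56), (
[... 721 characters left out ...]
96330e-02 5.88574081e+02 7.55012368e+02]
board [([297.8, 203.8, 72.5, 50.6], 0.57)]
bottle [([321.6, 218.4, 30.1, 39.0], 0.74), ([276.0, 132.6, 39.2, 43.3], 0.32)]
tray [([122.4, 250.4, 113.5, 85.6], 0.67)]
rest [([435.4, 271.8, 60.2, 53.4], 0.64)]
clip [([466.2, 270.8, 46.3, 32.8], 0.81), ([292.9, 202.7, 76.6, 57.4], 0.67)]
jar [([175.6, 286.1, 43.6, 33.0], 0.97), ([470.8, 268.7, 32.5, 22.7], 0.6)]
pill_bottle [([276.5, 240.8, 22.1, 26.6], 0.82), ([288.1, 318.8, 47.2, 31.1], 0.56)]
syrup [([364.9, 149.8, 30.8, 38.1], 0.65), ([294.8, 204.1, 75.9, 53.0], 0.51)]
carton [([194.6, 143.4, 57.0, 42.2], 0.89)]
cup [([466.6, 269.3, 44.9, 36.1], 0.45)]
tickets [([287.6, 316.3, 49.7, 33.8], 0.86)]
1.2
```

```bash
python3 - <<'E'
import cv2
a=cv2.imread("pics/side0.png");b=cv2.imread("pics/top0.png")
cv2.imwrite("pics/s1.png",cv2.resize(a[130:480,160:450],None,fx=1.7,fy=1.7,interpolation=cv2.INTER_CUBIC))
cv2.imwrite("pics/t1.png",cv2.resize(b[120:350,110:530],None,fx=1.9,fy=1.9,interpolation=cv2.INTER_CUBIC))
E
```

```text
(no output)
```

View pics/s1.png

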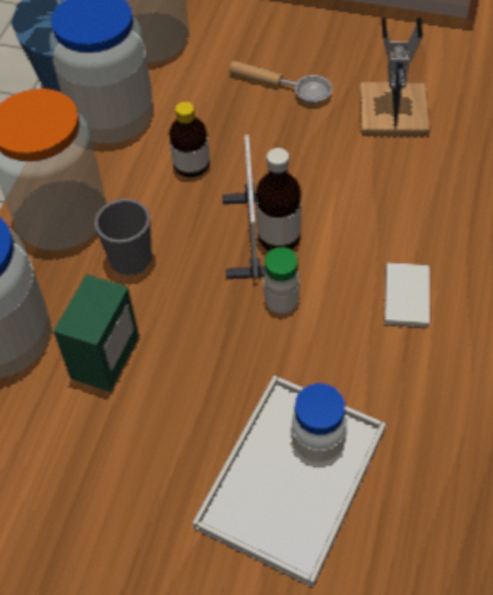

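View pics/t1.png

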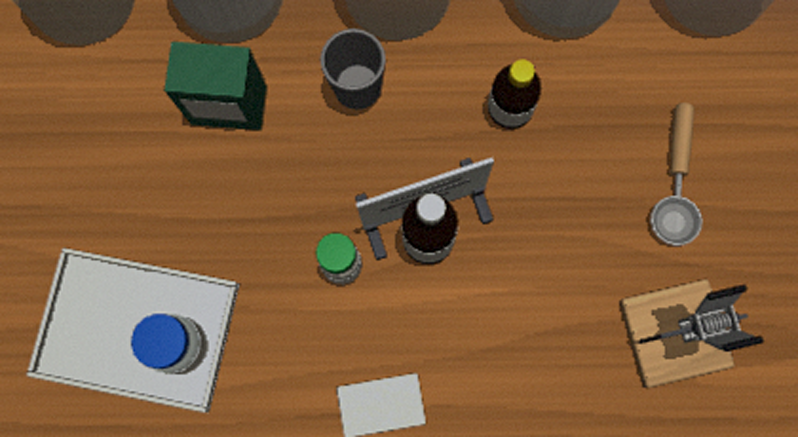

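```bash
cat > h.py <<'E'
import numpy as np,pickle,cv2
from scipy.optimize import least_squares
P={n:pickle.load(open(f"{n}0.pkl","rb")) for n in("side","top")}
def proj(p,X):
    c=np.atleast_2d(X)@p["R"].T+p["t"]
    return np.c_[p["fx"]*c[:,0]/c[:,2]+p["cx"],p["fy"]*c[:,1]/c[:,2]+p["cy"]]
def T(u,v):return (110+u/1.9,120+v/1.9)
def S(u,v):return (160+u/1.7,130+v/1.7)
def W(pose,l):
    c,s=np.cos(pose[2]),np.sin(pose[2]);l=np.atleast_2d(np.array(l,float))
    return np.c_[pose[0]+c*l[:,0]-s*l[:,1],pose[1]+s*l[:,0]+c*l[:,1],l[:,2]]
def fit(obs,x0,yaw=True):
    f=lambda q:np.concatenate([(proj(P[n],W([*q,0][:3],l))[0]-px) for n,l,px in obs])
    r=least_squares(f,x0,loss="soft_l1");return r.x,r.fun.reshape(-1,2).round(1)
E
python3 - <<'E'
from h import *
t,s="top","side"
b,r=fit([(t,(0,65,110),T(357,203)),(t,(0,-65,110),T(494,159)),(t,(-35,57,8),T(378,257)),(t,(-35,-57,8),T(487,220)),(s,(35,-57,8),S(224,199)),(s,(35,57,8),S(228,273)),(s,(0,-65,110),S(247,137))],[450,0,0.2])
print("board",b,r.tolist())
bo,r=fit([(t,(0,0,150),T(432,206)),(s,(0,0,150),S(278,156))],[400,0]);print("bottle",bo,r.tolist())
c,sn=np.cos(b[2]),np.sin(b[2]);d=bo-b[:2];print(" in board",c*d[0]+sn*d[1],-sn*d[0]+c*d[1])
tr,r=fit([(t,(65,90,16),T(65,249)),(t,(65,-90,16),T(239,284)),(t,(-65,-90,16),T(210,411)),(t,(-65,90,16),T(28,375)),(s,(65,90,16),S(195,524)),(s,(65,-90,16),S(277,377)),(s,(-65,-90,16),S(385,425)),(s,(-65,90,16),S(312,582))],[300,250,-.2]);print("tray",tr,r.tolist())
ja,r=fit([(t,(0,0,80),T(160,341)),(s,(0,0,80),S(320,402))],[280,230]);print("jar",ja,r.tolist(),"slot",W(tr,[0,40,0]))
re,r=fit([(t,(45,45,14),T(622,299)),(t,(45,-45,14),T(708,280)),(t,(-45,-45,14),T(734,362)),(t,(-45,45,14),T(647,386)),(t,(0,40,90),T(638,342)),(t,(0,-40,90),T(746,317)),(s,(45,-45,14),S(363,84)),(s,(-45,-45,14),S(426,83)),(s,(45,45,14),S(361,129)),(s,(-45,45,14),S(428,129))],[300,-250,.2]);print("rest",re,r.tolist())
pb,r=fit([(t,(0,0,80),T(336,252)),(s,(0,0,80),S(281,260))],[400,70]);print("pill",pb,r.tolist())
for n,cr,(x,y,w,h,f) in((t,0,(110,120,420,230,1.9)),(s,0,(160,130,290,350,1.7))):
    im=cv2.imread(f"pics/{n}0.png");im=cv2.resize(im[y:y+h,x:x+w],None,fx=f,fy=f)
    def seg(a,col):
        q=((proj(P[n],a)-(x,y))*f);cv2.polylines(im,[np.int32(q*8)],False,col,1,16,3)
    seg(W(b,[[0,-65,110],[0,65,110],[0,65,8],[0,-65,8],[0,-65,110]]),(0,0,255))
    seg(W(re,[[0,-40,90],[0,40,90],[0,40,14],[0,-40,14],[0,-40,90]]),(0,0,255))
    for sg in(-1,1):
        seg(W(re,[[sg*2,-17,101],[sg*25,-17,145],[sg*25,17,145],[sg*2,17,101]]),(0,255,0))
    th=np.linspace(0,6.3,40)
    for z,R in((0,26),(93,26),(150,12.5)):seg(np.c_[bo[0]+R*np.cos(th),bo[1]+R*np.sin(th),0*th+z],(255,255,0))
    for z,R in((5,28),(80,28)):seg(np.c_[ja[0]+R*np.cos(th),ja[1]+R*np.sin(th),0*th+z],(255,255,0))
    cv2.imwrite(f"pics/o_{n}.png",im)
E
```

```text
board [628.46472417 -23.09297357  94.56377989] [[-0.9, 0.8], [-1.0, 0.1], [1.2, 0.1], [0.1, 0.7], [-0.8, -0.8], [-1.3, -0.3], [0.1, -0.9]]
bottle [596.57062577 -28.46782012] [[-0.3, 0.1], [0.0, -0.5]]
 in board -31.985220978945975 4.802929046079004
tray [ 5.08177319e+02  2.62908345e+02 -2.13937952e-01] [[-1.0, -1.2], [-0.6, -0.8], [-2.2, 1.5], [-0.9, 0.4], [-1.0, -1.8], [-0.5, -2.2], [2.0, -1.6], [1.5, -0.2]]
jar [492.15499048 216.67005429] [[0.3, -0.7], [0.5, 0.5]] slot [[516.66970793 301.99644244   0.        ]]
rest [ 4.97813638e+02 -2.69760747e+02  2.10796040e-01] [[-1.0, -0.4], [-0.1, -0.9], [0.2, 3.1], [-1.1, 1.4], [11.3, -3.2], [-0.1, -0.6], [-1.3, -1.5], [0.5, -0.3], [0.6, 0.1], [1.7, 0.8]]
pill [571.291692    58.69398376] [[-0.2, -0.4], [0.4, -0.1]]
```

View pics/o_top.png

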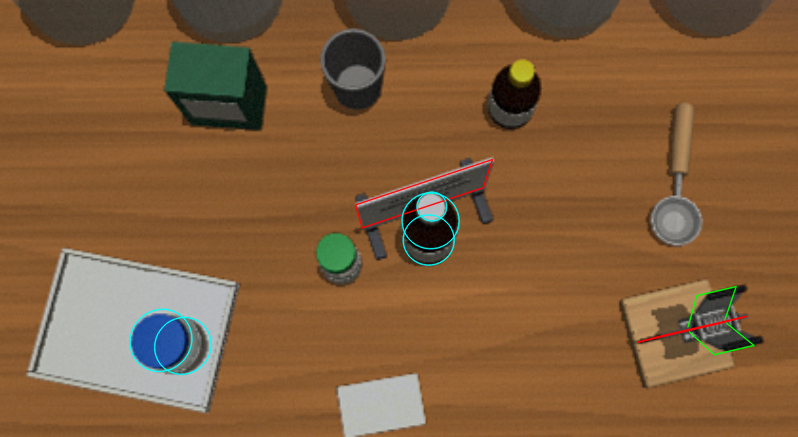

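View pics/o_side.png

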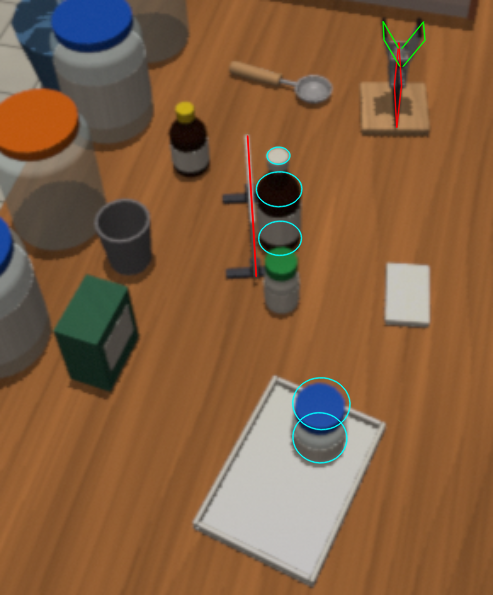

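```bash
python3 - <<'E'
import cv2,numpy as np
a=cv2.imread("pics/side0.png")[135:215,365:425];b=cv2.imread("pics/top0.png")[265:330,430:515]
A=cv2.resize(a,None,fx=5,fy=5,interpolation=2);B=cv2.resize(b,None,fx=5,fy=5,interpolation=2)
c=np.zeros((400,725,3),np.uint8);c[:400,:300]=A;c[:325,300:725]=B;cv2.imwrite("pics/z.png",c)
E
```

```text
(no output)
```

View pics/z.png

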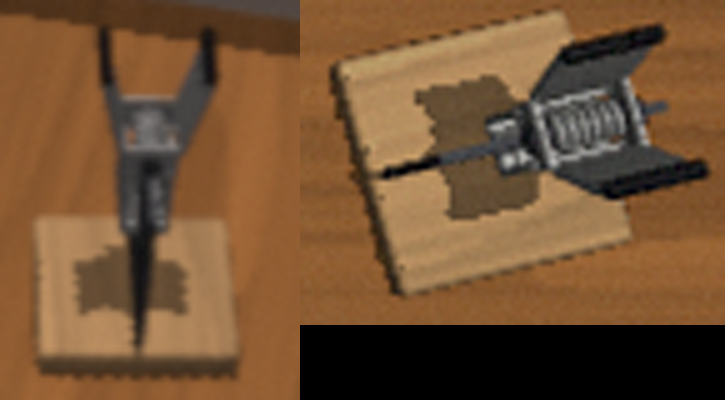

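```bash
python3 - <<'E'
from h import *
t,s="top","side"
A=lambda u,v:(430+(u-300)/5,265+v/5)
B=lambda u,v:(365+u/5,135+v/5)
re,r=fit([(t,(45,45,14),A(333,65)),(t,(45,-45,14),A(562,12)),(t,(-45,-45,14),A(632,238)),(t,(-45,45,14),A(401,292)),(t,(0,-40,90),A(666,105)),(s,(45,-45,14),B(37,217)),(s,(-45,-45,14),B(222,217)),(s,(45,45,14),B(35,360)),(s,(-45,45,14),B(237,358))],[498,-270,.2]);print("rest",re,r.tolist())
cl,r=fit([(t,(25,17,145),A(567,44)),(t,(25,-17,145),A(664,27)),(t,(-25,17,145),A(605,196)),(t,(-25,-17,145),A(708,180)),(s,(25,17,145),B(99,31)),(s,(-25,17,145),B(216,31))],[498,-270,.2]);print("clip",cl,r.tolist())
cl,r=fit([(t,(25,17,145),A(567,44)),(t,(25,-17,145),A(664,27)),(t,(-25,17,145),A(605,196)),(t,(-25,-17,145),A(708,180))],[498,-270,.2]);print("clip top only",cl,r.tolist())
E
```

```text
rest [ 4.98652502e+02 -2.69938047e+02  2.16107074e-01] [[-0.3, -1.3], [0.1, -1.5], [0.3, 0.4], [-0.5, 0.8], [-0.6, -0.3], [-0.6, -0.6], [1.2, -0.1], [0.7, -1.0], [0.8, -0.1]]
clip [ 4.99990279e+02 -2.79460124e+02  1.58868126e-01] [[-0.2, -0.6], [1.4, -0.8], [-0.2, 0.4], [0.4, -0.2], [0.2, 8.3], [0.8, 9.5]]
clip top only [ 4.99506970e+02 -2.78876144e+02  1.70521912e-01] [[-0.7, -0.1], [0.8, -0.6], [-0.3, 0.8], [0.2, -0.0]]
```

```bash
cat > mv.py <<'E'
import numpy as np,sys,json
from scipy.spatial.transform import Rotation as Ro
from plant import bot
def plan(target,yawy,n,nrot=None):
    """rows to take measured pose to target (TCP) with tool down and tool y at world yaw yawy"""
    s=bot.observe();p=np.array(s["tool_pos"]);R=Ro.from_rotvec(s["ee_rot"])
    y=np.array([np.cos(yawy),np.sin(yawy),0]);z=np.array([0,0,-1.]);G=Ro.from_matrix(np.c_[np.cross(y,z),y,z])
    rv=(R.inv()*G).as_rotvec();nrot=nrot or max(1,int(np.ceil(np.degrees(np.linalg.norm(rv))/8)))
    n=max(n,nrot) ;rows=[]
    d=(np.array(target)-p)/n
    for i in range(n):
        sh=R.inv().apply(d)/30
        w=rv/nrot/np.radians(60) if i<nrot else np.zeros(3)
        if i<nrot:R=R*Ro.from_rotvec(rv/nrot)
        rows.append((sh.round(3).tolist(),w.round(3).tolist()))
    print("t",round(s["time_s"],2),"pos",p.round(1),"F",s["wrist_force"].round(1),"w",round(s["gripper_width"],1),"rot deg",np.degrees(rv).round(1))
    last=None
    for i,r in enumerate(rows):
        if r!=last:print(i,*r);last=r
E
python3 -c "
from mv import *
plan([596.6,-28.5,200],-0.7,17)"
```

```text
t 1.2 pos [ 133.3 -507.8  231.3] F [-0.4 -0.4  0.9] w 84.9 rot deg [  0.   -0.  -35.2]
0 [1.117, -0.678, 0.061] [0.0, -0.0, -0.117]
1 [1.192, -0.536, 0.061] [0.0, -0.0, -0.117]
2 [1.249, -0.386, 0.061] [0.0, -0.0, -0.117]
3 [1.287, -0.23, 0.061] [0.0, -0.0, -0.117]
4 [1.305, -0.071, 0.061] [0.0, -0.0, -0.117]
5 [1.304, 0.089, 0.061] [0.0, 0.0, 0.0]
```

>>> carry_out(
  steps=[
    {"delta_pos": [0.8, -0.48, 0.04], "rotation": [0, 0, -0.117]},
    {"delta_pos": [0.85, -0.38, 0.04], "rotation": [0, 0, -0.117]},
    {"delta_pos": [0.89, -0.27, 0.04], "rotation": [0, 0, -0.117]},
    {"delta_pos": [0.91, -0.16, 0.04], "rotation": [0, 0, -0.117]},
    {"delta_pos": [0.93, -0.05, 0.04], "rotation": [0, 0, -0.117]},
    {"delta_pos": [0.92, 0.06, 0.04], "rotation": [0, 0, 0]},
    {"delta_pos": [0.92, 0.06, 0.04], "rotation": [0, 0, 0]},
    {"delta_pos": [0.92, 0.06, 0.04], "rotation": [0, 0, 0]},
  ],
  claw=-0.3,
  newtons=40,
)

```text
time_s: 2.0
tool_pos: [288.9, -347.2, 221.8]
ee_rot: [2.849, 1.323, 0.0]
wrist_force: [-0.1, -0.0, 0.3]
gripper_width: 55.7
finger_force: 0.0
```

>>> carry_out(
  steps=[
    {"delta_pos": [0.92, 0.06, 0.04], "rotation": [0, 0, 0]},
    {"delta_pos": [0.92, 0.06, 0.04], "rotation": [0, 0, 0]},
    {"delta_pos": [0.92, 0.06, 0.04], "rotation": [0, 0, 0]},
    {"delta_pos": [0.92, 0.06, 0.04], "rotation": [0, 0, 0]},
    {"delta_pos": [0.92, 0.06, 0.04], "rotation": [0, 0, 0]},
    {"delta_pos": [0.92, 0.06, 0.04], "rotation": [0, 0, 0]},
    {"delta_pos": [0.92, 0.06, 0.04], "rotation": [0, 0, 0]},
    {"delta_pos": [0.92, 0.06, 0.04], "rotation": [0, 0, 0]},
  ],
)

```text
time_s: 2.8
tool_pos: [442.4, -187.8, 212.1]
ee_rot: [2.849, 1.323, 0.0]
wrist_force: [1.1, -0.9, 1.3]
gripper_width: 55.4
finger_force: 0.0
```

```bash
python3 -c "
from mv import *
plan([596.6,-28.5,190],-0.7,8)"
```

```text
t 2.8 pos [ 442.4 -187.8  212.1] F [ 1.1 -0.9  1.3] w 55.4 rot deg [ 0.  -0.  -0.1]
0 [0.921, 0.063, 0.092] [0.0, -0.0, -0.001]
1 [0.921, 0.064, 0.092] [0.0, 0.0, 0.0]
```

>>> carry_out(
  steps=[
    {"delta_pos": [0.92, 0.06, 0.09], "rotation": [0, 0, 0]},
    {"delta_pos": [0.92, 0.06, 0.09], "rotation": [0, 0, 0]},
    {"delta_pos": [0.92, 0.06, 0.09], "rotation": [0, 0, 0]},
    {"delta_pos": [0.92, 0.06, 0.09], "rotation": [0, 0, 0]},
    {"delta_pos": [0.92, 0.06, 0.09], "rotation": [0, 0, 0]},
    {"delta_pos": [0.92, 0.06, 0.09], "rotation": [0, 0, 0]},
    {"delta_pos": [0.92, 0.06, 0.09], "rotation": [0, 0, 0]},
    {"delta_pos": [0.7, 0.06, 0.09], "rotation": [0, 0, 0]},
  ],
)

```text
time_s: 3.6
tool_pos: [591.9, -33.1, 190.2]
ee_rot: [-2.849, -1.324, -0.0]
wrist_force: [0.3, -0.1, 0.3]
gripper_width: 55.5
finger_force: 0.0
```

```bash
python3 -c "
from mv import *
bot.grab_frame('top');bot.grab_frame('top')
plan([596.6,-28.5,121],-0.7,6)"
```

```text
t 3.7 pos [592.2 -32.7 189.4] F [ 0.9 -0.8  0.5] w 55.9 rot deg [-0.1  0.   0.1]
0 [0.034, 0.004, 0.38] [-0.001, 0.0, 0.001]
1 [0.034, 0.004, 0.38] [0.0, 0.0, 0.0]
```

>>> carry_out(
  steps=[
    {"delta_pos": [0.1, 0.01, 0.45], "rotation": [0, 0, 0]},
    {"delta_pos": [0.1, 0.01, 0.45], "rotation": [0, 0, 0]},
    {"delta_pos": [0, 0, 0.45], "rotation": [0, 0, 0]},
    {"delta_pos": [0, 0, 0.45], "rotation": [0, 0, 0]},
    {"delta_pos": [0, 0, 0.45], "rotation": [0, 0, 0]},
    {"delta_pos": [0, 0, 0], "rotation": [0, 0, 0]},
  ],
)

```text
time_s: 4.3
tool_pos: [593.7, -30.4, 120.3]
ee_rot: [-2.848, -1.322, 0.005]
wrist_force: [-0.9, -0.7, -0.9]
gripper_width: 55.1
finger_force: 0.0
```

>>> carry_out(
  steps=[
    {"delta_pos": [0, 0, 0], "rotation": [0, 0, 0]},
    {"delta_pos": [0, 0, 0], "rotation": [0, 0, 0]},
    {"delta_pos": [0, 0, 0], "rotation": [0, 0, 0]},
    {"delta_pos": [0, 0, 0], "rotation": [0, 0, 0]},
    {"delta_pos": [0, 0, 0], "rotation": [0, 0, 0]},
  ],
  claw=1,
  newtons=40,
)

```text
time_s: 4.8
tool_pos: [595.7, -30.1, 123.9]
ee_rot: [2.849, 1.323, 0.002]
wrist_force: [-0.4, 1.0, 4.6]
gripper_width: 23.0
finger_force: 39.5
```

>>> carry_out(
  steps=[
    {"delta_pos": [0, 0, -0.3], "rotation": [0, 0, 0]},
    {"delta_pos": [0, 0, -0.4], "rotation": [0, 0, 0]},
    {"delta_pos": [0, 0, -0.5], "rotation": [0, 0, 0]},
    {"delta_pos": [0, 0, -0.5], "rotation": [0, 0, 0]},
    {"delta_pos": [0, 0, -0.3], "rotation": [0, 0, 0]},
    {"delta_pos": [0, 0, 0], "rotation": [0, 0, 0]},
  ],
)

```text
time_s: 5.4
tool_pos: [596.1, -30.2, 184.9]
ee_rot: [2.848, 1.323, 0.004]
wrist_force: [-0.5, -0.1, -2.0]
gripper_width: 23.4
finger_force: 39.5
```

```bash
python3 - <<'E'
from mv import *
import cv2
p=bot.grab_frame('side');cv2.imwrite('pics/b1.png',cv2.resize(p['frame'][130:330,220:420,::-1],None,fx=3,fy=3))
plan([516.7,302,190],-0.7,13)
E
```

```text
t 5.45 pos [595.7 -30.2 183.7] F [ 0.7 -0.7 -2.2] w 23.4 rot deg [ 0.1 -0.  -0.1]
0 [0.52, -0.704, -0.017] [0.001, -0.001, -0.001]
1 [0.521, -0.704, -0.016] [0.0, 0.0, 0.0]
```

View pics/b1.png

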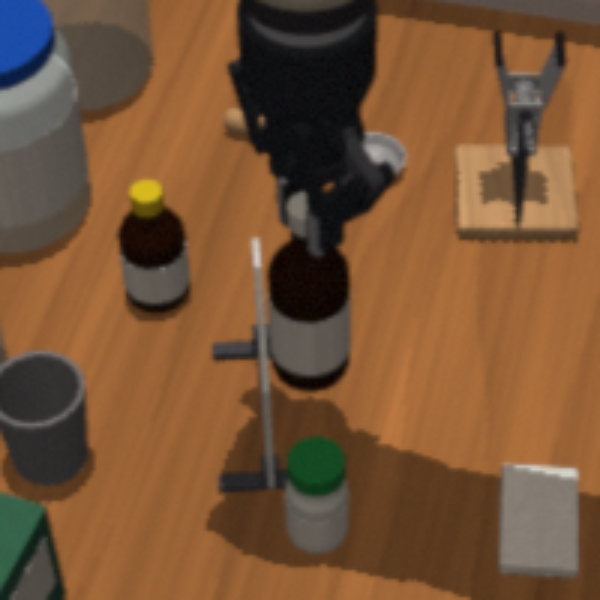

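>>> carry_out(
  steps=[
    {"delta_pos": [0, 0, -0.6], "rotation": [0, 0, 0]},
    {"delta_pos": [0, 0, -0.8], "rotation": [0, 0, 0]},
    {"delta_pos": [0.2, -0.28, -0.2], "rotation": [0, 0, 0]},
    {"delta_pos": [0.4, -0.5, 0], "rotation": [0, 0, 0]},
    {"delta_pos": [0.5, -0.68, 0], "rotation": [0, 0, 0]},
    {"delta_pos": [0.5, -0.68, 0], "rotation": [0, 0, 0]},
    {"delta_pos": [0.5, -0.68, 0], "rotation": [0, 0, 0]},
    {"delta_pos": [0.5, -0.68, 0], "rotation": [0, 0, 0]},
  ],
)

```text
time_s: 6.25
tool_pos: [564.4, 98.7, 229.6]
ee_rot: [-2.849, -1.323, 0.002]
wrist_force: [0.4, 0.7, -2.3]
gripper_width: 23.6
finger_force: 39.6
```

>>> carry_out(
  steps=[
    {"delta_pos": [0.5, -0.68, 0], "rotation": [0, 0, 0]},
    {"delta_pos": [0.5, -0.68, 0], "rotation": [0, 0, 0]},
    {"delta_pos": [0.5, -0.68, 0], "rotation": [0, 0, 0]},
    {"delta_pos": [0.5, -0.68, 0], "rotation": [0, 0, 0]},
    {"delta_pos": [0.5, -0.68, 0], "rotation": [0, 0, 0]},
    {"delta_pos": [0.5, -0.68, 0], "rotation": [0, 0, 0]},
    {"delta_pos": [0.4, -0.55, 0], "rotation": [0, 0, 0]},
    {"delta_pos": [0.2, -0.3, 0], "rotation": [0, 0, 0]},
  ],
)

```text
time_s: 7.05
tool_pos: [520.9, 276.9, 229.6]
ee_rot: [-2.848, -1.326, 0.003]
wrist_force: [-0.4, 0.1, -1.7]
gripper_width: 23.2
finger_force: 39.6
```

```bash
python3 - <<'E'
from mv import *
bot.grab_frame('side')
plan([516.7,302,140],-0.7,6)
E
```

```text
t 7.1 pos [520.7 277.6 229.8] F [ 0.2  1.  -1.6] w 23.6 rot deg [-0.1  0.1  0.1]
0 [0.09, -0.103, 0.499] [-0.002, 0.001, 0.001]
1 [0.089, -0.104, 0.499] [0.0, 0.0, 0.0]
```

>>> carry_out(
  steps=[
    {"delta_pos": [0.27, -0.31, 0.2], "rotation": [0, 0, 0]},
    {"delta_pos": [0.27, -0.31, 0.5], "rotation": [0, 0, 0]},
    {"delta_pos": [0, 0, 0.6], "rotation": [0, 0, 0]},
    {"delta_pos": [0, 0, 0.6], "rotation": [0, 0, 0]},
    {"delta_pos": [0, 0, 0.6], "rotation": [0, 0, 0]},
    {"delta_pos": [0, 0, 0.4], "rotation": [0, 0, 0]},
    {"delta_pos": [0, 0, 0], "rotation": [0, 0, 0]},
    {"delta_pos": [0, 0, 0], "rotation": [0, 0, 0]},
  ],
)

```text
time_s: 7.9
tool_pos: [518.4, 299.3, 144.2]
ee_rot: [2.85, 1.322, -0.0]
wrist_force: [0.2, 0.6, -1.2]
gripper_width: 23.5
finger_force: 39.5
```

>>> carry_out(
  steps=[
    {"delta_pos": [0, 0, 0.2], "rotation": [0, 0, 0]},
    {"delta_pos": [0, 0, 0.1], "rotation": [0, 0, 0]},
    {"delta_pos": [0, 0, 0.06], "rotation": [0, 0, 0]},
    {"delta_pos": [0, 0, 0.04], "rotation": [0, 0, 0]},
    {"delta_pos": [0, 0, 0], "rotation": [0, 0, 0]},
  ],
)

```text
time_s: 8.4
tool_pos: [518.3, 299.5, 132.0]
ee_rot: [-2.849, -1.323, 0.0]
wrist_force: [0.4, -0.1, -1.2]
gripper_width: 23.2
finger_force: 39.5
```

>>> carry_out(
  steps=[
    {"delta_pos": [0, 0, 0.05], "rotation": [0, 0, 0]},
    {"delta_pos": [0, 0, 0.04], "rotation": [0, 0, 0]},
    {"delta_pos": [0, 0, 0], "rotation": [0, 0, 0]},
  ],
)

```text
time_s: 8.7
tool_pos: [518.2, 299.4, 129.1]
ee_rot: [2.849, 1.323, -0.0]
wrist_force: [-0.1, -0.3, -2.3]
gripper_width: 23.4
finger_force: 39.5
```

>>> carry_out(
  steps=[
    {"delta_pos": [0, 0, 0.05], "rotation": [0, 0, 0]},
    {"delta_pos": [0, 0, 0], "rotation": [0, 0, 0]},
  ],
)

```text
time_s: 8.9
tool_pos: [518.7, 300.0, 128.9]
ee_rot: [-2.849, -1.323, -0.003]
wrist_force: [-1.9, -0.8, 4.5]
gripper_width: 23.2
finger_force: 40.0
```

>>> carry_out(
  steps=[
    {"delta_pos": [0, 0, 0], "rotation": [0, 0, 0]},
    {"delta_pos": [0, 0, 0], "rotation": [0, 0, 0]},
    {"delta_pos": [0, 0, 0], "rotation": [0, 0, 0]},
    {"delta_pos": [0, 0, 0], "rotation": [0, 0, 0]},
  ],
  claw=-0.3,
)

```text
time_s: 9.3
tool_pos: [518.3, 299.4, 127.6]
ee_rot: [2.849, 1.323, -0.0]
wrist_force: [-0.0, -0.3, -0.2]
gripper_width: 55.4
finger_force: 0.0
```

>>> carry_out(
  steps=[
    {"delta_pos": [0, 0, -0.5], "rotation": [0, 0, 0]},
    {"delta_pos": [0, 0, -0.9], "rotation": [0, 0, 0]},
    {"delta_pos": [0, 0, -0.9], "rotation": [0, 0, 0]},
    {"delta_pos": [0, 0, -0.8], "rotation": [0, 0, 0]},
  ],
)

```text
time_s: 9.7
tool_pos: [518.3, 299.5, 222.0]
ee_rot: [-2.849, -1.323, -0.0]
wrist_force: [-0.4, 1.1, 0.4]
gripper_width: 55.5
finger_force: 0.0
```

```bash
python3 - <<'E'
from mv import *
plan([500,-279,230],0.2,24)
E
```

```text
t 9.7 pos [518.3 299.5 222. ] F [-0.4  1.1  0.4] w 55.5 rot deg [  0.   -0.  -51.6]
0 [-0.63, 0.499, -0.011] [0.0, -0.0, -0.123]
1 [-0.689, 0.414, -0.011] [0.0, -0.0, -0.123]
2 [-0.737, 0.322, -0.011] [0.0, -0.0, -0.123]
3 [-0.772, 0.225, -0.011] [0.0, -0.0, -0.123]
4 [-0.794, 0.124, -0.011] [0.0, -0.0, -0.123]
5 [-0.804, 0.021, -0.011] [0.0, -0.0, -0.123]
6 [-0.8, -0.083, -0.011] [0.0, -0.0, -0.123]
7 [-0.782, -0.185, -0.011] [0.0, 0.0, 0.0]
```

>>> carry_out(
  steps=[
    {"delta_pos": [-0.63, 0.5, -0.01], "rotation": [0, 0, -0.123]},
    {"delta_pos": [-0.69, 0.41, -0.01], "rotation": [0, 0, -0.123]},
    {"delta_pos": [-0.74, 0.32, -0.01], "rotation": [0, 0, -0.123]},
    {"delta_pos": [-0.77, 0.22, -0.01], "rotation": [0, 0, -0.123]},
    {"delta_pos": [-0.79, 0.12, -0.01], "rotation": [0, 0, -0.123]},
    {"delta_pos": [-0.8, 0.02, -0.01], "rotation": [0, 0, -0.123]},
    {"delta_pos": [-0.8, -0.08, -0.01], "rotation": [0, 0, -0.123]},
    {"delta_pos": [-0.78, -0.18, -0.01], "rotation": [0, 0, 0]},
  ],
  claw=-0.6,
)

```text
time_s: 10.5
tool_pos: [511.9, 106.1, 223.2]
ee_rot: [1.985, 2.435, -0.0]
wrist_force: [1.3, -0.3, -0.9]
gripper_width: 68.2
finger_force: 0.0
```

>>> carry_out(
  steps=[
    {"delta_pos": [-0.78, -0.18, -0.01], "rotation": [0, 0, 0]},
    {"delta_pos": [-0.78, -0.18, -0.01], "rotation": [0, 0, 0]},
    {"delta_pos": [-0.78, -0.18, -0.01], "rotation": [0, 0, 0]},
    {"delta_pos": [-0.78, -0.18, -0.01], "rotation": [0, 0, 0]},
    {"delta_pos": [-0.78, -0.18, -0.01], "rotation": [0, 0, 0]},
    {"delta_pos": [-0.78, -0.18, -0.01], "rotation": [0, 0, 0]},
    {"delta_pos": [-0.78, -0.18, -0.01], "rotation": [0, 0, 0]},
    {"delta_pos": [-0.78, -0.18, -0.01], "rotation": [0, 0, 0]},
  ],
)

```text
time_s: 11.3
tool_pos: [506.8, -86.0, 225.6]
ee_rot: [1.988, 2.432, -0.0]
wrist_force: [1.0, 0.7, 0.2]
gripper_width: 68.7
finger_force: 0.0
```

```bash
python3 - <<'E'
from mv import *
import cv2,h
for n in("side","top"):
    p=bot.grab_frame(n);cv2.imwrite(f"pics/{n}2.png",p["frame"][:,:,::-1])
    print([(d["extent"],round(d["conf"],2)) for d in bot.search_frame(p,"bottle")[:2]])
    th=np.linspace(0,6.3,30)
    X=np.vstack([np.c_[518.3+r*np.cos(th),299.5+r*np.sin(th),0*th+z] for r,z in((26,5),(26,98),(12.5,155))])
    q=h.proj(p,X);print("expect",q.min(0).round(1),np.ptp(q,axis=0).round(1))
plan([500,-279,230],0.2,8)
E
```

```text
[([304.0, 385.5, 32.9, 59.3], 0.83)]
expect [304.4 380.6] [33.2 62.5]
[([119.2, 269.0, 53.9, 33.6], 0.64)]
expect [120.5 267.8] [56.1 34.3]
t 11.5 pos [506.8 -85.2 225.5] F [-0.3  0.7 -0. ] w 68.3 rot deg [-0.  -0.  -0.1]
0 [-0.786, -0.188, -0.019] [-0.0, -0.0, -0.001]
1 [-0.786, -0.188, -0.019] [0.0, 0.0, 0.0]
```

>>> carry_out(
  steps=[
    {"delta_pos": [-0.8, -0.19, -0.02], "rotation": [0, 0, 0]},
    {"delta_pos": [-0.8, -0.19, -0.02], "rotation": [0, 0, 0]},
    {"delta_pos": [-0.8, -0.19, -0.02], "rotation": [0, 0, 0]},
    {"delta_pos": [-0.8, -0.19, -0.02], "rotation": [0, 0, 0]},
    {"delta_pos": [-0.8, -0.19, -0.02], "rotation": [0, 0, 0]},
    {"delta_pos": [-0.8, -0.19, -0.02], "rotation": [0, 0, 0]},
    {"delta_pos": [-0.8, -0.19, -0.02], "rotation": [0, 0, 0]},
    {"delta_pos": [-0.7, -0.17, -0.02], "rotation": [0, 0, 0]},
  ],
)

```text
time_s: 12.3
tool_pos: [500.8, -279.2, 230.3]
ee_rot: [-1.987, -2.433, -0.0]
wrist_force: [0.1, -0.5, 0.0]
gripper_width: 67.9
finger_force: 0.0
```

```bash
python3 - <<'E'
from mv import *
import cv2
p=bot.grab_frame("side");a=p["frame"][:,:,::-1]
p=bot.grab_frame("top");b=p["frame"][:,:,::-1]
c=np.hstack([cv2.resize(a[100:220,330:460],(390,360),interpolation=2),cv2.resize(b[220:340,420:550],(390,360),interpolation=2)])
cv2.imwrite("pics/c3.png",c)
plan([500,-279,170],0.2,6)
E
```

```text
t 12.4 pos [ 500.7 -280.2  230. ] F [0.5 0.7 0.5] w 68.1 rot deg [-0.   0.  -0.1]
0 [0.007, -0.002, 0.333] [-0.0, 0.0, -0.001]
1 [0.007, -0.002, 0.333] [0.0, 0.0, 0.0]
```

View pics/c3.png

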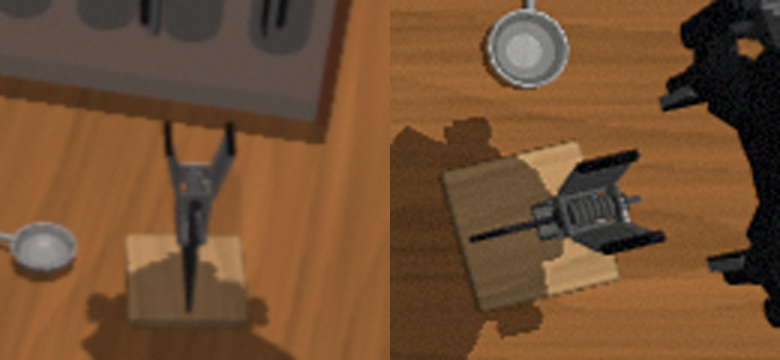

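```bash
python3 - <<'E'
import h,numpy as np
y=np.array([np.cos(.2),np.sin(.2),0])
for z in(230,238,246):
  print(z,[h.proj(h.P["top"],np.array([500.5,-279.5,z])+s*y)[0].round(1) for s in(40,0,-40)])
E
```

```text
230 [array([512. , 252.8]), array([520.3, 280.5]), array([528.8, 308.9])]
238 [array([514.3, 251.8]), array([522.8, 279.9]), array([531.4, 308.6])]
246 [array([516.7, 250.8]), array([525.3, 279.2]), array([534.1, 308.3])]
```

>>> carry_out(
  steps=[
    {"delta_pos": [0.02, 0, 0.6], "rotation": [0, 0, 0]},
    {"delta_pos": [0.02, 0, 0.8], "rotation": [0, 0, 0]},
    {"delta_pos": [0, 0, 0.8], "rotation": [0, 0, 0]},
    {"delta_pos": [0, 0, 0.6], "rotation": [0, 0, 0]},
    {"delta_pos": [0, 0, 0.6], "rotation": [0, 0, 0]},
    {"delta_pos": [0, 0, 0.4], "rotation": [0, 0, 0]},
    {"delta_pos": [0, 0, 0.3], "rotation": [0, 0, 0]},
    {"delta_pos": [0, 0, 0], "rotation": [0, 0, 0]},
  ],
)

```text
time_s: 13.2
tool_pos: [499.9, -277.1, 106.4]
ee_rot: [-1.986, -2.432, 0.0]
wrist_force: [-0.2, -0.4, 0.1]
gripper_width: 68.1
finger_force: 0.0
```

>>> carry_out(
  steps=[
    {"delta_pos": [0, 0, 0], "rotation": [0, 0, 0]},
    {"delta_pos": [0, 0, 0], "rotation": [0, 0, 0]},
    {"delta_pos": [0, 0, 0], "rotation": [0, 0, 0]},
  ],
  claw=-0.1,
  newtons=25,
)

```text
time_s: 13.5
tool_pos: [500.8, -278.2, 108.8]
ee_rot: [1.987, 2.431, 0.001]
wrist_force: [-1.2, 0.9, 4.8]
gripper_width: 47.0
finger_force: 4.9
```

>>> carry_out(
  steps=[
    {"delta_pos": [0, 0, 0], "rotation": [0, 0, 0]},
    {"delta_pos": [0, 0, 0], "rotation": [0, 0, 0]},
    {"delta_pos": [0, 0, 0], "rotation": [0, 0, 0]},
  ],
  claw=0.15,
)

```text
time_s: 13.8
tool_pos: [501.2, -278.5, 109.3]
ee_rot: [1.986, 2.43, 0.001]
wrist_force: [-0.8, 0.9, 6.9]
gripper_width: 36.5
finger_force: 6.1
```

>>> carry_out(
  steps=[
    {"delta_pos": [0, 0, 0], "rotation": [0, 0, 0]},
    {"delta_pos": [0, 0, 0], "rotation": [0, 0, 0]},
    {"delta_pos": [0, 0, 0], "rotation": [0, 0, 0]},
    {"delta_pos": [0, 0, 0], "rotation": [0, 0, 0]},
    {"delta_pos": [0, 0, 0], "rotation": [0, 0, 0]},
  ],
  claw=1,
  newtons=27,
)

```text
time_s: 14.3
tool_pos: [501.5, -278.8, 109.7]
ee_rot: [1.986, 2.429, 0.002]
wrist_force: [-0.4, 0.9, 8.3]
gripper_width: 25.2
finger_force: 27.5
```

>>> carry_out(
  steps=[
    {"delta_pos": [0, 0, -0.1], "rotation": [0, 0, 0]},
    {"delta_pos": [0, 0, -0.2], "rotation": [0, 0, 0]},
    {"delta_pos": [0, 0, -0.3], "rotation": [0, 0, 0]},
    {"delta_pos": [0, 0, -0.5], "rotation": [0, 0, 0]},
    {"delta_pos": [0, 0, -0.6], "rotation": [0, 0, 0]},
    {"delta_pos": [0, 0, -0.7], "rotation": [0, 0, 0]},
    {"delta_pos": [0, 0, -0.7], "rotation": [0, 0, 0]},
    {"delta_pos": [0, 0, -0.7], "rotation": [0, 0, 0]},
  ],
)

```text
time_s: 15.1
tool_pos: [500.0, -277.9, 222.7]
ee_rot: [-1.988, -2.432, -0.0]
wrist_force: [0.4, 0.7, -0.4]
gripper_width: 25.5
finger_force: 26.6
```

```bash
python3 - <<'E'
from mv import *
import cv2,pickle,h
p=bot.grab_frame("side");pickle.dump(p,open("side4.pkl","wb"));a=p["frame"][:,:,::-1]
s=bot.observe();t=np.array(s["tool_pos"]);q=h.proj(p,t)[0];print(q)
u,v=map(int,q);cv2.imwrite("pics/c4.png",cv2.resize(a[v-50:v+70,u-60:u+60],(600,600),interpolation=2));print(u-60,v-50)
plan([628.5,-23.1,200],0.316,12)
E
```

```text
[399.92335482 113.59218338]
339 63
t 15.15 pos [ 501.1 -278.5  226.5] F [0.8 0.6 2.6] w 25.2 rot deg [ 0.2  0.2 -6.6]
0 [0.625, 0.488, 0.073] [0.003, 0.003, -0.111]
1 [0.564, 0.557, 0.074] [0.0, 0.0, 0.0]
```

View pics/c4.png

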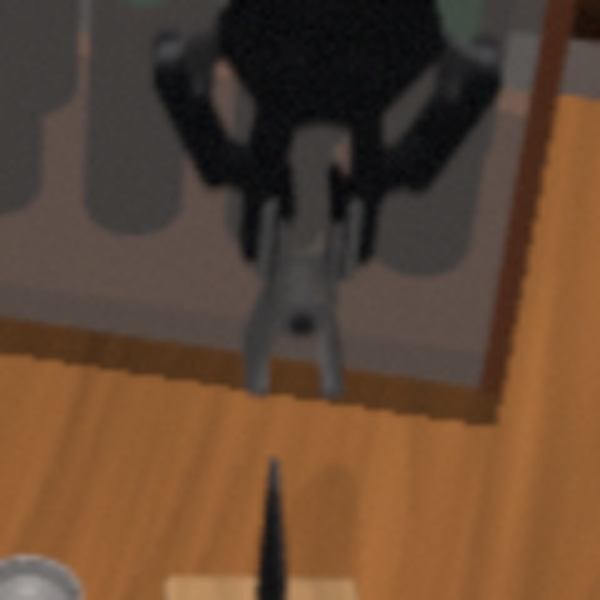

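```bash
python3 - <<'E'
import h,pickle,numpy as np
p=pickle.load(open("side4.pkl","rb"));t=np.array([500.5,-278.2,225.])
yd=np.array([-np.sin(.2),np.cos(.2),0]);xd=np.array([np.cos(.2),np.sin(.2),0])
f=lambda X:((h.proj(p,X)[0]-(339,63))*5).round(0)
print("tcp",f(t))
for d in(6,9,12,15,18):
  o=t-[0,0,d];print(d,"axle end",f(o+20*yd),"lips",f(o+20*yd+13*xd-[0,0,38]),f(o+20*yd-13*xd-[0,0,38]),"plate",f(o-20*yd))
E
```

```text
tcp [306. 257.]
6 axle end [306. 300.] lips [266. 374.] [330. 375.] plate [302. 238.]
9 axle end [305. 306.] lips [265. 380.] [329. 381.] plate [302. 244.]
12 axle end [305. 312.] lips [265. 386.] [328. 387.] plate [301. 250.]
15 axle end [304. 318.] lips [264. 391.] [328. 393.] plate [300. 256.]
18 axle end [303. 324.] lips [263. 397.] [327. 398.] plate [300. 262.]
```

>>> carry_out(
  steps=[
    {"delta_pos": [0.3, 0.24, 0], "rotation": [0, 0, -0.111]},
    {"delta_pos": [0.5, 0.5, 0], "rotation": [0, 0, 0]},
    {"delta_pos": [0.56, 0.56, 0], "rotation": [0, 0, 0]},
    {"delta_pos": [0.56, 0.56, 0], "rotation": [0, 0, 0]},
    {"delta_pos": [0.56, 0.56, 0], "rotation": [0, 0, 0]},
    {"delta_pos": [0.56, 0.56, 0], "rotation": [0, 0, 0]},
    {"delta_pos": [0.56, 0.56, 0], "rotation": [0, 0, 0]},
    {"delta_pos": [0.56, 0.56, 0], "rotation": [0, 0, 0]},
  ],
)

```text
time_s: 15.95
tool_pos: [579.7, -120.8, 221.3]
ee_rot: [-1.844, -2.543, 0.0]
wrist_force: [-0.1, -0.1, -0.1]
gripper_width: 25.4
finger_force: 26.6
```

>>> carry_out(
  steps=[
    {"delta_pos": [0.56, 0.56, 0], "rotation": [0, 0, 0]},
    {"delta_pos": [0.56, 0.56, 0], "rotation": [0, 0, 0]},
    {"delta_pos": [0.56, 0.56, 0], "rotation": [0, 0, 0]},
    {"delta_pos": [0.56, 0.56, 0], "rotation": [0, 0, 0]},
    {"delta_pos": [0.3, 0.3, 0], "rotation": [0, 0, 0]},
    {"delta_pos": [0.1, 0.1, 0], "rotation": [0, 0, 0]},
    {"delta_pos": [0, 0, 0], "rotation": [0, 0, 0]},
  ],
)

```text
time_s: 16.65
tool_pos: [630.0, -21.7, 221.2]
ee_rot: [-1.843, -2.544, 0.001]
wrist_force: [0.4, 0.4, -1.4]
gripper_width: 25.5
finger_force: 26.6
```

```bash
python3 - <<'E'
from mv import *
bot.grab_frame('side')
plan([628.5,-23.1,185],0.316,4)
E
```

```text
t 16.7 pos [629.8 -22.2 221.3] F [-0.3  0.6 -0.2] w 25.8 rot deg [-0.  0.  0.]
0 [-0.004, -0.013, 0.303] [-0.001, 0.0, 0.0]
1 [-0.004, -0.013, 0.302] [0.0, 0.0, 0.0]
```

>>> carry_out(
  steps=[
    {"delta_pos": [0, -0.03, 0.3], "rotation": [0, 0, 0]},
    {"delta_pos": [0, -0.02, 0.4], "rotation": [0, 0, 0]},
    {"delta_pos": [0, 0, 0.3], "rotation": [0, 0, 0]},
    {"delta_pos": [0, 0, 0.1], "rotation": [0, 0, 0]},
    {"delta_pos": [0, 0, 0], "rotation": [0, 0, 0]},
  ],
)

```text
time_s: 17.2
tool_pos: [628.0, -22.4, 187.4]
ee_rot: [-1.843, -2.542, 0.002]
wrist_force: [0.5, -0.4, -0.2]
gripper_width: 25.4
finger_force: 26.6
```

```bash
python3 - <<'E'
from mv import *
import cv2,h
p=bot.grab_frame("side");a=p["frame"][:,:,::-1]
s=bot.observe();t=np.array(s["tool_pos"]);q=h.proj(p,t)[0]
u,v=map(int,q);A=cv2.resize(a[v-35:v+105,u-60:u+40],(500,700),interpolation=2)[:600]
yw=.316;yd=np.array([-np.sin(yw),np.cos(yw),0]);xd=np.array([np.cos(yw),np.sin(yw),0])
f=lambda X:((h.proj(p,X)[0]-(u-60,v-35))*5).round(0)
o=t-[0,0,15.5]
print("tcp",f(t),"axle",f(o+20*yd),"lips+",f(o+20*yd+13*xd-[0,0,38]),"lips-",f(o+20*yd-13*xd-[0,0,38]))
b=np.array([628.5,-23.1,110]);print("board top near,mid,far",f(b+65*yd),f(b),f(b-65*yd))
p2=bot.grab_frame("top");B=p2["frame"][:,:,::-1];q=h.proj(p2,t)[0];u2,v2=map(int,q)
g=lambda X:((h.proj(p2,X)[0]-(u2-35,v2-30))*4+(500,0)).round(0)
print("top: board ends",g(b+65*yd),g(b-65*yd),"tcp",g(t))
C=cv2.resize(B[v2-30:v2+120,u2-35:u2+40],(300,600),interpolation=2)
cv2.imwrite("pics/c5.png",np.hstack([A,C]))
plan([628.5,-23.1,144],0.316,4)
E
```

```text
tcp [302. 179.] axle [307. 248.] lips+ [276. 318.] lips- [345. 314.]
board top near,mid,far [319. 450.] [310. 317.] [302. 193.]
top: board ends [496. 222.] [784. 127.] tcp [641. 123.]
t 17.3 pos [628.7 -22.2 188.5] F [-0.5 -0.6 -0.1] w 25.1 rot deg [0. 0. 0.]
0 [-0.006, -0.004, 0.371] [0.0, 0.0, 0.0]
```

View pics/c5.png

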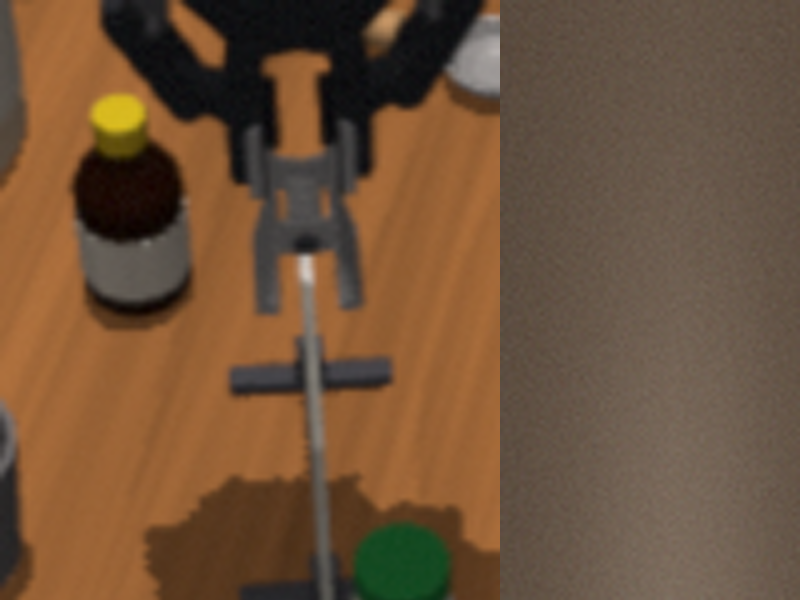

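>>> carry_out(
  steps=[
    {"delta_pos": [-0.03, -0.01, 0.2], "rotation": [0, 0, 0]},
    {"delta_pos": [0, 0, 0.3], "rotation": [0, 0, 0]},
    {"delta_pos": [0, 0, 0.3], "rotation": [0, 0, 0]},
    {"delta_pos": [0, 0, 0.3], "rotation": [0, 0, 0]},
    {"delta_pos": [0, 0, 0.2], "rotation": [0, 0, 0]},
    {"delta_pos": [0, 0, 0.17], "rotation": [0, 0, 0]},
    {"delta_pos": [0, 0, 0], "rotation": [0, 0, 0]},
    {"delta_pos": [0, 0, 0], "rotation": [0, 0, 0]},
  ],
)

```text
time_s: 18.1
tool_pos: [628.7, -23.1, 144.4]
ee_rot: [1.844, 2.544, 0.0]
wrist_force: [0.0, -0.3, -0.8]
gripper_width: 25.4
finger_force: 26.6
```

```bash
python3 - <<'E'
from mv import *
import cv2,h
p=bot.grab_frame("side");a=p["frame"][:,:,::-1]
s=bot.observe();t=np.array(s["tool_pos"]);q=h.proj(p,t)[0]
u,v=map(int,q);cv2.imwrite("pics/c6.png",cv2.resize(a[v-35:v+65,u-50:u+50],(600,600),interpolation=2))
yw=.316;yd=np.array([-np.sin(yw),np.cos(yw),0]);xd=np.array([np.cos(yw),np.sin(yw),0])
f=lambda X:((h.proj(p,X)[0]-(u-50,v-35))*6).round(0)
o=t-[0,0,15]
print("axle",f(o+20*yd),"lips+",f(o+20*yd+13*xd-[0,0,38]),"lips-",f(o+20*yd-13*xd-[0,0,38]))
b=np.array([628.5,-23.1,110]);print("board top near,at clip,far",f(b+65*yd),f(b+20*yd),f(b-65*yd))
plan([628.5,-23.1,143.5],0.316,4)
E
```

```text
axle [306. 291.] lips+ [270. 371.] lips- [351. 366.]
board top near,at clip,far [317. 444.] [309. 332.] [297. 136.]
t 18.15 pos [628.8 -23.1 144.6] F [-0.5 -0.2 -0.5] w 25.2 rot deg [0. 0. 0.]
0 [0.001, -0.003, 0.01] [0.0, 0.0, 0.0]
```

View pics/c6.png

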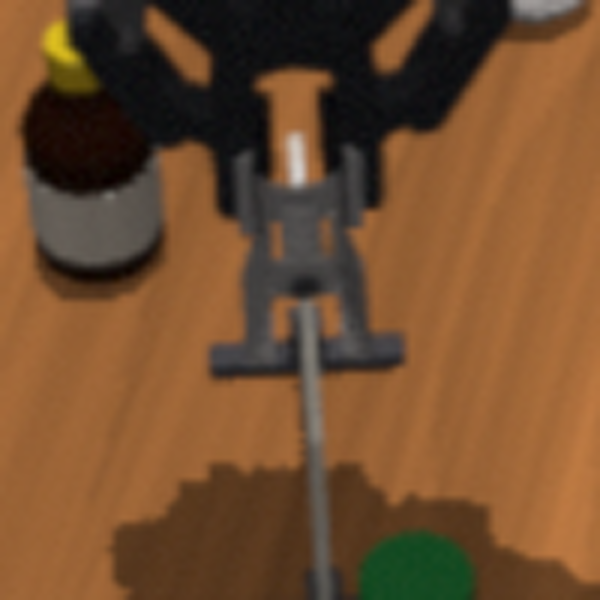

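>>> carry_out(
  steps=[
    {"delta_pos": [0, 0, 0.05], "rotation": [0, 0, 0]},
    {"delta_pos": [0, 0, 0.05], "rotation": [0, 0, 0]},
    {"delta_pos": [0, 0, 0], "rotation": [0, 0, 0]},
    {"delta_pos": [0, 0, 0], "rotation": [0, 0, 0]},
    {"delta_pos": [0, 0, 0], "rotation": [0, 0, 0]},
    {"delta_pos": [0, 0, 0], "rotation": [0, 0, 0]},
  ],
)

```text
time_s: 18.75
tool_pos: [628.7, -23.2, 141.3]
ee_rot: [1.844, 2.544, -0.0]
wrist_force: [-0.0, -1.0, -0.6]
gripper_width: 25.0
finger_force: 26.6
```

```bash
python3 - <<'E'
from mv import *
plan([628.5,-23.1,141.5],0.316,4)
print(bot.finish_job())
E
```

```text
t 18.75 pos [628.7 -23.2 141.3] F [-0.  -1.  -0.6] w 25.0 rot deg [0. 0. 0.]
0 [0.001, -0.001, -0.001] [0.0, 0.0, 0.0]
the job is handed in; nothing more can be done
None
```

I handed the job in at 18.75 s: the dark bottle stands upright in the tray, and the arm is holding the clip open around the middle of the board's top edge, jaws about 2 cm down and, by the last picture and the wrist force, not touching the board.

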